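# Square a stone tile against the jig fence with a spacer

## Task

Take the brass spacer with the red grip out of the sorting tray and slide it, foot down to the base plate, into the gap between the green stone tile and the blue stops, at the one stop where that gap is wide enough for it. Then push the tile with the spacer until its whole long edge is flush against the aluminium fence, and finish while still gripping the spacer and pressing the tile firmly against the fence: do not let go. Do not touch the tile with the gripper, and leave the other parts in the tray and the jar where they are.

Things in the scene. Friction and masses are not known exactly. Their poses are not given: they have to be found in the camera images.
- spacer: Brass spacer block standing upright: brass foot 15 (its x) x 38 (its y) x 24 high, on it a red plastic grip 12 (x) x 26 (y) x 28 high, total height 52; 0.14 kg. Origin: centre of the underside; z up. Starts standing on the floor of the tray, 5 above the table. Pressed hard on the plate its foot drags and the tile may stay askew; held 2 mm clear it pushes freely.
- tile: Green polished, slippery stone tile, 70 (its x) x 150 (its y) x 10 thick, about 0.3 kg, lying loose and flat on the jig's base plate. Origin: centre of the underside. It starts 3 to 5 mm off the fence, within 0.03 rad of parallel, its x roughly along the jig's x. Pushed off its middle it first turns, and closes flush along its whole edge at no more than 15 N of push.
- slot (a point): Point on the base plate at the foot of the middle of the thin blue stop's front face, the one place where the gap to the tile is wide enough: 17 to 23 mm at the start (the spacer is 15). x points level from the stop across the gap to the tile and fence, y along the fence, z up. The thin stop is fixed, 50 wide (y), 16 high, 36 deep (x).
- stop_medium: Fixed blue stop, 50 wide (y), 16 high, 47 deep (x); gap to the tile about 9 mm, too narrow. Origin: bottom middle of its rear face, on the base plate; x towards the tile. The three blue stops stand side by side along y, pitch 52 mm, in any order, rear faces in line.
- stop_thick: Fixed blue stop like the medium one but 50 deep (x); gap to the tile about 6 mm, too narrow. Origin: bottom middle of its rear face; x towards the tile.
- jig: Fixed dark steel base plate of the jig, 170 (x) x 190 (y) x 12 thick, carrying fence, stops and tile; origin: centre of its underside, on the table; x towards the fence.
- fence: Fixed aluminium fence of the jig, 16 thick (x) x 180 long (y) x 30 high above the base plate. Origin: bottom middle of the face that looks at the tile, on the base plate; x points from the tile into the fence, parallel to the slot's x. Tile flush: tile origin at x = -35 mm in this frame.
- tray: Fixed open wooden sorting tray 210 (x) x 200 (y) x 24 high, walls and floor 5 thick; origin: centre of the underside.
- bar: Bystander in the tray: steel square bar 12 x 55 (its y) x 12 high; origin: centre of the underside.
- ring_blank: Bystander in the tray: copper ring blank lying flat, outer diameter 36, 10 high; origin: centre of the underside.
- die: Bystander in the tray: dark steel die block 34 x 34 x 18 high; origin: centre of the underside.
- jar: Bystander on the bench: amber glass jar with a blue cap, diameter 48, 60 high; origin: centre of the underside.

How it is judged:
By the outcome, as a careful person would: the job done as asked, in the order asked, and still so for the second after the job is handed in, while the arm keeps its last pose, push and grip.
It also fails if it takes over 48 s, if anything falls off the work surface, if the arm or the gripper's body presses on something with over 40 N, if the wrist force passes 120 N, or if a joint passes its speed limit or range.

## Robot

A 6-joint arm with a two-finger parallel gripper is mounted at the origin on the work surface. World frame = base frame: x ahead of the robot, y to its left, z up, the work surface at z = 0. Lengths are in m, angles in rad, forces in N, time in s.
With the tool pointing down it reaches from about 0.35 to 0.875 m from the base axis. Payload 4.2 kg.
Tool frame: the origin (TCP) lies on the centre line of the jaws, within the pads' length; the fingertips stand 17 mm ahead of it and the grasp point (between the pads) lies 2 mm behind it; z points along the fingers, y is the line along which they close (so a half turn about z gives the same grasp; the last joint's range is limited). The gripper opens to 85 mm and grips with 20 to 120 N. Pads are 22 mm wide; open, the fingers measure 114 mm over their backs; the gripper's body (76 mm by 85 mm) begins 54 mm behind the grasp point. The pads swing forward as they close: fully open they stand 13 mm farther back than shut.
Start: joints at [1.421, 0.385, 0.008, 0, -1.194, -0.259], TCP at [0.248, 0.573, 0.248] pointing down, gripper open.
Joint ranges: [-3.14, 3.14], [-1.21, 2.06], [-1.07, 1.41], [-3.16, 2.05], [-2.99, -0.16], [-3.1, 3.1]. Speed limits (rad/s): [2.79, 2.79, 3.14, 3.14, 3.14, 3.14].

## Interface

Orientations are given as a unit quaternion [x, y, z, w].
In Python, from station import get_obs, snapshot, camera_params, close_job gives the robot as it stands.
- The arm moves only by the tool carry_out, never from a script. Its argument "motion" is a list of rows, each a list of 7 numbers: the shift along the tool's x, y, z in mm, then the turn, a rotation vector about the tool's x, y, z in degrees, then the finger opening in mm, from 0 to 85.4. In form: [[x, y, z, wx, wy, wz, jaw], ...]. A call has 1 to 12 rows; each row shifts and turns the commanded pose from where the row before left it, along the tool's axes as they then stand; what a row does not reach is not made up. A row lasts 1/12 s, in which the tool goes at most 41.7 mm and 7.16 degrees, less where a joint would pass 70% of its speed; a pose out of reach is approached as far as the arm can. A call is refused whole if a number of a shift passes 41.7 or a number of a turn 7.16, either way. A call with a gripper value outside its range is refused whole. The fingers move at their own pace and stop on an object; "force" is the grip in N (left out, the last holds). Time passes only in rows, so rows that do not move let the fingers close. It gives the time, the measured TCP pose, the force, the opening and the grip force at its end, in the units of the state.
- get_obs(): the state, without advancing time (a new reading comes with each control period).
- snapshot(name): name is "scene" or "top"; returns the picture (400x640x3 uint8, red, green, blue); there is no depth.
- camera_params(name): a dict with "fx", "fy", "cx", "cy" (pixels), "origin" and "attitude" of the camera in the world. Camera axes: x right, y down, z forward; pixel columns grow to the right and rows downward; lengths in m; the calibration is good to about 2 mm. A picture is of the moment at which its call begins. camera_params takes no time and is no camera call.
- close_job(): hands the job in; it is judged then, once.
The state is a dict: "clock": time; "joint_positions": joint angles; "qd": joint speeds; "tau": joint torques, N m; "position": TCP position; "tcp_rot": TCP orientation; "contact_force": force on the tool from outside, world axes, zero at the start; "wrist_torque": the same for the moment, N m; "grip_width": finger opening in m; "grip_force": force on a finger pad.
Only numpy, scipy, OpenCV 4.12 (cv2) and the standard library are available. Lean on these libraries where they do the work, as an engineer would, in place of code of your own. Each camera call takes 0.05 s, during which the arm holds its last target. There are 200 camera calls.

## Working session

There is one attempt and no reset: what is moved stays moved. The work goes in short steps, Python scripts to look and compute and a tool call to move; the robot and the scene stay as the last step left them, time stands still between calls to the robot, and variables do not carry over. Pictures are saved under pics/ and viewed, at most 10 in all, crops included, and the job is handed in when it is done.

Besides the shell and the picture viewer there is one more tool, called after "Emit:" as a command line: name --pt "numbers of a row" for each row, then --argument value for the rest. carry_out: Moves the arm, as the interface text tells. Its arguments: {"type":"object","properties":{"motion":{"type":"array","items":{"type":"array","items":{"type":"number"}}},"force":{"type":"number"}},"required":["motion"]}

```bash
ls; mkdir -p pics; python3 - <<'E'
from station import *
import cv2,numpy as np
for n in("scene","top"):
    im=snapshot(n); cv2.imwrite(f"pics/{n}0.png",im[:,:,::-1]); print(n,camera_params(n))
print(get_obs())
E
```

```text
pics
scene {'fx': 421.18719019028674, 'fy': 421.18719019028674, 'cx': 317.51551832, 'cy': 195.3656468493796, 'origin': array([ 1.05875905, -0.38924659,  0.64070313]), 'attitude': array([ 0.84311493,  0.37050698, -0.1670151 , -0.35211895])}
top {'fx': 414.17681694943997, 'fy': 414.17681694943997, 'cx': 318.06421217835157, 'cy': 198.9105285625643, 'origin': array([ 0.4976066 , -0.00287986,  0.91205873]), 'attitude': array([-0.70432411,  0.70540154, -0.05962008,  0.05274152])}
{'clock': 0.1, 'joint_positions': array([ 1.42061524e+00,  3.85453184e-01,  6.75853158e-03, -4.27838689e-04,
       -1.19398590e+00, -2.58623835e-01]), 'qd': array([-0.00136186, -0.00189814,  0.00341823,  0.00066771, -0.00030143,
       -0.00080737]), 'tau': array([-1.50561818e-04, -3.93318307e+01,  1.88930297e+01,  4.19788554e+00,
       -2.59882043e-03,  1.56928955e-06]), 'position': array([0.2482224 , 0.57306313, 0.24734643]), 'tcp_rot': array([ 9.79165977e-01, -2.03059259e-01, -1.47487411e-04,  9.51502470e-04]), 'contact_force': array([-0.52693656, -0.13249615,  0.37756129]), 'wrist_torque': array([ 0.00098997, -0.00897233,  0.02557096]), 'grip_force': 0.0, 'grip_width': 0.08535754287897813}
```

View pics/top0.png

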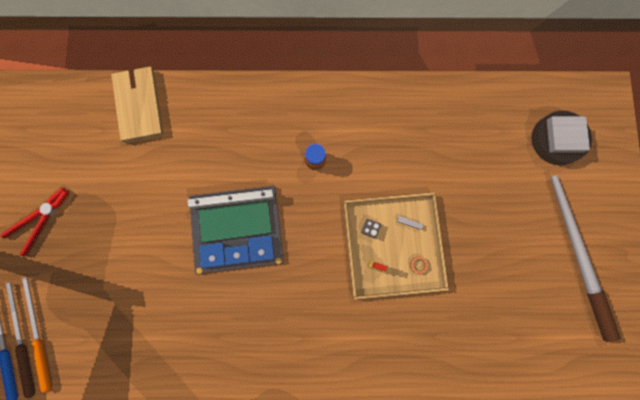

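View pics/scene0.png

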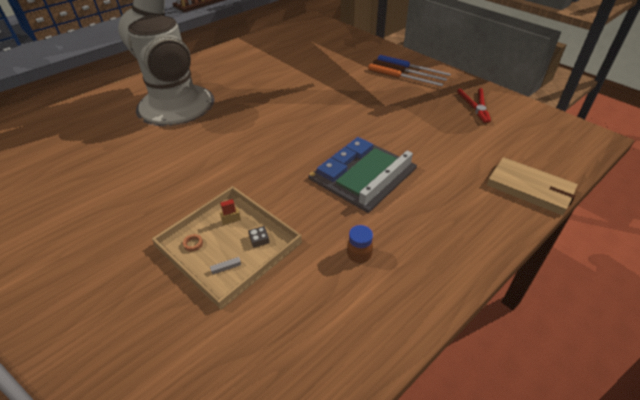

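The top view shows the jig at about (236,228), with the fence above, the stops below and the thin stop in the middle at (236,253). The spacer's red grip is in the tray at (379,267). Next I'll segment these and look at enlarged crops.

```bash
cat > h.py <<'E'
import numpy as np,cv2
from scipy.spatial.transform import Rotation as R
from station import *
def ray(n,uv):
    c=camera_params(n); uv=np.atleast_2d(uv).astype(float)
    d=np.c_[(uv[:,0]-c['cx'])/c['fx'],(uv[:,1]-c['cy'])/c['fy'],np.ones(len(uv))]
    return c['origin'],R.from_quat(c['attitude']).apply(d)
def onplane(n,uv,z):
    o,d=ray(n,uv); return o+d*((z-o[2])/d[:,2])[:,None]
def proj(n,p):
    c=camera_params(n); q=R.from_quat(c['attitude']).inv().apply(np.atleast_2d(p)-c['origin'])
    return np.c_[c['fx']*q[:,0]/q[:,2]+c['cx'],c['fy']*q[:,1]/q[:,2]+c['cy']]
def mask(im,col):
    h,s,v=cv2.split(cv2.cvtColor(im,cv2.COLOR_RGB2HSV).astype(int))
    if col=='green': m=(h>50)&(h<90)&(s>90)&(v>40)
    if col=='blue': m=(h>105)&(h<125)&(s>140)&(v>60)
    if col=='red': m=((h<6)|(h>174))&(s>185)&(v>90)
    return m.astype(np.uint8)
def blobs(m,roi):
    x0,y0,x1,y1=roi; k=np.zeros_like(m); k[y0:y1,x0:x1]=m[y0:y1,x0:x1]
    cs,_=cv2.findContours(k,cv2.RETR_EXTERNAL,cv2.CHAIN_APPROX_NONE)
    return sorted([c for c in cs if cv2.contourArea(c)>8],key=cv2.contourArea,reverse=True)
E
python3 - <<'E'
from h import *
np.set_printoptions(precision=4,suppress=True)
ims={n:cv2.imread(f"pics/{n}0.png")[:,:,::-1].copy() for n in("top","scene")}
for n,roi,rt in(("top",(185,180,290,280),(340,190,450,300)),("scene",(305,130,420,210),(150,185,305,305))):
    im=ims[n]
    for col,z,r in(("green",.022,roi),("blue",.028,roi),("red",.057,rt)):
        for c in blobs(mask(im,col),r):
            rect=cv2.minAreaRect(c); b=cv2.boxPoints(rect)
            print(n,col,cv2.contourArea(c),np.round(rect[0],1),"box",b.round(1).tolist()); 
            if n=="top": print(onplane(n,b,z)[:,:2].tolist())
a=cv2.resize(ims["top"][180:280,185:290],None,fx=5,fy=5,interpolation=cv2.INTER_CUBIC)
b=cv2.resize(ims["top"][250:290,355:415],None,fx=5,fy=5,interpolation=cv2.INTER_CUBIC)
d=cv2.resize(ims["scene"][190:230,205:265],None,fx=4.5,fy=4.5,interpolation=cv2.INTER_CUBIC)
o=np.zeros((500,800,3),np.uint8);o[:500,:525]=a;o[:200,-270:]=b[:,:270];o[220:400,-270:]=d
cv2.imwrite("pics/c1.png",o[:,:,::-1])
E
```

```text
top green 2059.5 [234.4 221. ] box [[197.60000610351562, 210.1999969482422], [266.6000061035156, 200.3000030517578], [271.1000061035156, 231.8000030517578], [202.10000610351562, 241.6999969482422]]
[[0.6158819196044338, 0.24866365824888095], [0.6373328172373405, 0.10005707000673664], [0.5688725491713006, 0.08921910699328171], [0.5480413140967352, 0.23611985410783817]]
top blue 1283.0 [235.9 251.1] box [[198.5, 244.39999389648438], [270.3999938964844, 235.3000030517578], [273.29998779296875, 257.79998779296875], [201.39999389648438, 267.0]]
[[0.5419600439692193, 0.24185574509955143], [0.5610759257017436, 0.0900177611314462], [0.513524530457392, 0.08320901389169703], [0.49481117450460343, 0.23380301311560997]]
top red 39.5 [379.6 266.2] box [[373.20001220703125, 266.3999938964844], [374.6000061035156, 262.20001220703125], [386.0, 266.0], [384.6000061035156, 270.20001220703125]]
[[0.49523667294734935, -0.123560015133977], [0.5037009583116953, -0.1266230983992964], [0.49598195396441447, -0.14974006977471624], [0.48754009563699524, -0.14664319010391183]]
scene green 20.0 [369.4 174.1] box [[351.79998779296875, 183.0], [380.8999938964844, 158.10000610351562], [387.0, 165.1999969482422], [357.8999938964844, 190.10000610351562]]
scene green 11.0 [359.3 166.8] box [[356.29998779296875, 173.60000610351562], [357.6000061035156, 159.60000610351562], [362.29998779296875, 160.0], [361.0, 174.0]]
scene red 20.0 [227.  202.9] box [[221.39999389648438, 203.1999969482422], [231.60000610351562, 199.8000030517578], [232.5, 202.5], [222.3000030517578, 205.89999389648438]]
```

View pics/c1.png

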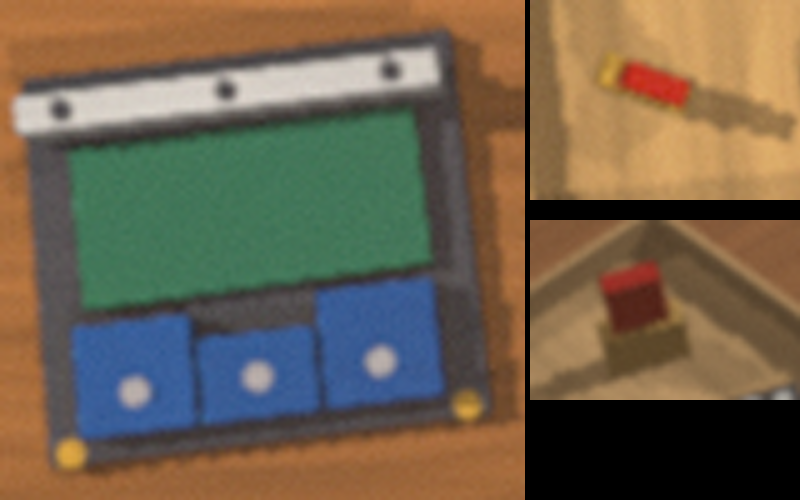

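The crop confirms that the thin stop is in the middle, with its front edge at about (224–248, 248–245). The spacer stands upright in the tray. Next come sub-pixel measurements.

```bash
cat >> h.py <<'E'
def rect(im,roi,f,K=8,rad=True):
    "sub-pixel min-area rect of Otsu-thresholded float image f(rgb) in roi; returns box in pixel centres coords and area"
    x0,y0,x1,y1=roi; g=np.clip(f(im[y0:y1,x0:x1].astype(float)),0,255).astype(np.uint8)
    G=cv2.resize(g,None,fx=K,fy=K,interpolation=cv2.INTER_CUBIC)
    t,m=cv2.threshold(G,0,1,cv2.THRESH_BINARY+cv2.THRESH_OTSU)
    m=cv2.morphologyEx(m,cv2.MORPH_OPEN,np.ones((K,K),np.uint8))
    cs,_=cv2.findContours(m,cv2.RETR_EXTERNAL,cv2.CHAIN_APPROX_NONE)
    c=max(cs,key=cv2.contourArea).reshape(-1,2).astype(np.float32)
    c=(c+.5)/K-.5+[x0,y0]; c=c.astype(np.float32)
    return c,cv2.boxPoints(cv2.minAreaRect(c))
red=lambda a:1.5*(a[...,0]-np.maximum(a[...,1],a[...,2]))
green=lambda a:3*(a[...,1]-np.maximum(a[...,0],a[...,2]))
blue=lambda a:2*(a[...,2]-a[...,0])
white=lambda a:a.min(-1)
def rep(n,im,roi,f,z):
    c,b=rect(im,roi,f); W=onplane(n,c,z)[:,:2].astype(np.float32)*1000
    (cx,cy),(w,h),a=cv2.minAreaRect(W); bb=cv2.boxPoints(((cx,cy),(w,h),a))
    e=bb[1]-bb[0] if np.linalg.norm(bb[1]-bb[0])>np.linalg.norm(bb[2]-bb[1]) else bb[2]-bb[1]
    if e[1]<0:e=-e
    return np.array([cx,cy]),sorted((w,h)),np.degrees(np.arctan2(-e[0],e[1])),W
E
python3 - <<'E'
from h import *
np.set_printoptions(precision=1,suppress=True)
im=cv2.imread("pics/top0.png")[:,:,::-1]
W={}
for k,roi,f,z in(("red",(365,255,395,280),red,.057),("tile",(193,192,280,250),green,.022),("stops",(190,230,285,275),blue,.028),("fence",(180,180,282,215),white,.042)):
    c,s,a,w=rep("top",im,roi,f,z); W[k]=w; print(k,c,s,a,"deg")
# in fence frame axes
th=np.radians(rep("top",im,(180,180,282,215),white,.042)[2])
ex=np.array([np.cos(th),np.sin(th)]);ey=np.array([-ex[1],ex[0]])
for k in("tile","stops","fence"):
    x,y=W[k]@ex,W[k]@ey; print(k,"x",x.min(),x.max(),"y",y.min(),y.max())
x,y=W["stops"]@ex,W["stops"]@ey
for yy in np.arange(y.min()+3,y.max(),6):
    s=abs(y-yy)<3; print(yy,x[s].min(),x[s].max())
x,y=W["tile"]@ex,W["tile"]@ey
for yy in np.arange(y.min()+10,y.max(),25):
    s=abs(y-yy)<3; print("t",yy,x[s].min(),x[s].max())
x,y=W["fence"]@ex,W["fence"]@ey
for yy in np.arange(y.min()+10,y.max(),25):
    s=abs(y-yy)<3; print("f",yy,x[s].min(),x[s].max())
E
```

```text
red [ 495.  -136.9] [11.647026062011719, 27.217355728149414] -20.305786 deg
tile [592.2 168.1] [71.55638885498047, 151.35813903808594] 7.676549 deg
stops [527.5 162.1] [50.756492614746094, 154.34640502929688] 7.0261474 deg
fence [639.5 175.7] [18.656360626220703, 181.45140075683594] 6.8325086 deg
tile x 571.3604 643.4986 y 20.517319 172.43184
stops x 517.5387 568.5392 y 21.043121 175.36298
fence x 646.52637 665.18274 y 7.6486664 189.10007
24.043121337890625 518.0177 567.96277
30.043121337890625 517.8856 567.9948
36.043121337890625 518.3279 568.34735
42.043121337890625 518.04596 568.41144
48.043121337890625 517.94586 567.9868
54.043121337890625 518.1602 568.41113
60.043121337890625 517.87854 568.5392
66.04312133789062 517.8423 568.1389
72.04312133789062 518.69385 567.7708
78.04312133789062 517.7157 554.2688
84.04312133789062 517.8706 554.22986
90.04312133789062 517.9759 553.8823
96.04312133789062 517.676 554.4753
102.04312133789062 517.9626 554.43634
108.04312133789062 517.8406 554.13873
114.04312133789062 517.6726 554.71344
120.04312133789062 517.9228 554.53973
126.04312133789062 517.64185 564.8815
132.04312133789062 517.5738 565.3527
138.04312133789062 517.81946 565.57623
144.04312133789062 517.5387 565.0187
150.04312133789062 517.5661 565.418
156.04312133789062 518.0022 565.44995
162.04312133789062 517.6986 564.6935
168.04312133789062 517.69415 565.22034
174.04312133789062 518.1345 565.316
t 30.517318725585938 573.9088 643.11743
t 55.51731872558594 573.69525 642.86334
t 80.51731872558594 572.7869 642.85815
t 105.51731872558594 572.6139 643.0285
t 130.51731872558594 572.0312 642.562
t 155.51731872558594 571.3604 642.2715
f 17.648666381835938 646.99384 664.68866
f 42.64866638183594 647.2056 664.9665
f 67.64866638183594 646.9316 664.5949
f 92.64866638183594 646.8895 664.8907
f 117.64866638183594 647.10504 665.18274
f 142.64866638183594 646.7011 664.7035
f 167.64866638183594 647.05237 665.0117
```

Emit:
carry_out --pt "25.4 27.7 0 0 0 0 85" --pt "25.4 27.7 0 0 0 0 85" --pt "25.4 27.7 0 0 0 0 85" --pt "25.4 27.7 0 0 0 0 85" --pt "25.4 27.7 0 0 0 0 85" --pt "25.4 27.7 0 0 0 0 85" --pt "25.4 27.7 0 0 0 0 85" --pt "25.4 27.7 0 0 0 0 85" --pt "25.4 27.7 0 0 0 0 85" --pt "25.4 27.7 0 0 0 0 85" --pt "25.4 27.7 0 0 0 0 85" --pt "25.4 27.7 0 0 0 0 85"

```text
clock: 1.1
position: [0.3958, 0.1454, 0.2483]
tcp_rot: [0.979, -0.203, -0.0, -0.0]
contact_force: [0.6, 0.4, -0.2]
grip_width: 0.0854
grip_force: 0.0
```

Emit:
carry_out --pt "25.4 27.7 0 0 0 0 85" --pt "25.4 27.7 0 0 0 0 85" --pt "25.4 27.7 0 0 0 0 85" --pt "25.4 27.7 0 0 0 0 85" --pt "25.4 27.7 0 0 0 0 85" --pt "25.4 27.7 0 0 0 0 85" --pt "25.4 27.7 0 0 0 0 85" --pt "25.4 27.7 0 0 0 0 85"

```text
clock: 1.77
position: [0.4943, -0.1387, 0.248]
tcp_rot: [0.979, -0.203, -0.0, -0.0]
contact_force: [1.1, 0.8, 0.2]
grip_width: 0.0853
grip_force: 0.0
```

Emit:
carry_out --pt "0 0 8 0 0 7 85" --pt "0 0 8 0 0 7.1 85" --pt "0 0 8 0 0 7.1 85" --pt "0 0 8 0 0 7.1 85" --pt "0 0 8 0 0 7.1 85" --pt "0 0 8 0 0 7.1 85" --pt "0 0 8 0 0 7.1 85" --pt "0 0 8 0 0 7.1 85" --pt "0 0 8 0 0 7.1 85" --pt "0 0 8 0 0 7.1 85" --pt "0 0 8 0 0 7.1 85" --pt "0 0 8 0 0 7.1 85"

```text
clock: 2.77
position: [0.494, -0.1368, 0.1516]
tcp_rot: [-0.582, 0.814, 0.0, -0.0]
contact_force: [-0.1, 0.5, 0.1]
grip_width: 0.0851
grip_force: 0.0
```

```bash
cat >> h.py <<'E'
def st():
    o=get_obs(); M=R.from_quat(o['tcp_rot']).as_matrix()
    print("t",o['clock'],"pos mm",(o['position']*1000).round(1),"yaw of tool y",np.degrees(np.arctan2(M[1,1],M[0,1])).round(2),"tilt",M[:2,2].round(4),"F",o['contact_force'].round(1),"T",o['wrist_torque'].round(2),"w",round(o['grip_width']*1000,1),"g",round(o['grip_force'],1)); return o,M
def delta(M,p,goal): return (M.T@(np.array(goal)-p)).round(1)
E
python3 - <<'E'
from h import *
o,M=st(); print(o['joint_positions'].round(2),delta(M,o['position']*1000,[495,-136.9,48]))
E
```

```text
t 2.7667 pos mm [ 494.  -136.8  151.6] yaw of tool y 161.12 tilt [-0.0008  0.0001] F [-0.1  0.5  0.1] T [-0.03  0.01 -0.04] w 85.1 g 0.0
[ 0.05  0.29 -0.4  -0.   -0.88 -0.38] [ -0.2  -1.1 103.6]
```

Emit:
carry_out --pt "0 -1 20 0 0 1 85" --pt "0 0 20 0 0 0 85" --pt "0 0 20 0 0 0 85" --pt "0 0 20 0 0 0 85" --pt "0 0 15 0 0 0 85" --pt "0 0 7.5 0 0 0 85" --pt "0 0 0 0 0 0 85" --pt "0 0 0 0 0 0 85"

```text
clock: 3.43
position: [0.4954, -0.1372, 0.0498]
tcp_rot: [-0.577, 0.817, 0.0, -0.0]
contact_force: [-0.8, 0.0, 0.1]
grip_width: 0.0848
grip_force: 0.0
```

Emit:
carry_out --pt "0 0 0 0 0 0 30" --pt "0 0 0 0 0 0 20" --pt "0 0 0 0 0 0 12" --pt "0 0 0 0 0 0 8" --pt "0 0 0 0 0 0 5" --pt "0 0 0 0 0 0 5" --pt "0 0 0 0 0 0 5" --pt "0 0 0 0 0 0 5" --pt "0 0 0 0 0 0 5" --pt "0 0 0 0 0 0 5" --pt "0 0 0 0 0 0 5" --pt "0 0 0 0 0 0 5" --force 50

```text
clock: 4.43
position: [0.4955, -0.1371, 0.0501]
tcp_rot: [-0.577, 0.817, -0.0, 0.0]
contact_force: [-0.7, 1.0, 4.7]
grip_width: 0.0108
grip_force: 50.0
```

```bash
python3 - <<'E'
from h import *
st()
E
```

```text
t 4.4333 pos mm [ 495.5 -137.1   50.1] yaw of tool y 160.49 tilt [ 0.0006 -0.0001] F [-0.7  1.   4.7] T [ 0.26  0.16 -0.  ] w 10.8 g 50.0
```

Emit:
carry_out --pt "0 0 -8 0 0 0 5" --pt "0 0 -20 0 0 0 5" --pt "0 0 -25 0 0 0 5" --pt "0 0 -25 0 0 0 5" --pt "0 0 -22 0 0 0 5" --pt "0 0 0 0 0 -6.6 5" --pt "0 0 0 0 0 -6.6 5" --pt "0 0 0 0 0 -6.6 5" --pt "0 0 0 0 0 -6.6 5" --pt "0 0 0 0 0 0 5" --pt "0 0 0 0 0 0 5" --force 90

```text
clock: 5.35
position: [0.4947, -0.1371, 0.1494]
tcp_rot: [0.747, -0.665, -0.001, 0.0]
contact_force: [1.7, 0.3, -1.8]
grip_width: 0.0102
grip_force: 88.0
```

```bash
python3 - <<'E'
from h import *
o,M=st(); print(delta(M,o['position']*1000,[547.7,164.5,150]))
E
```

```text
t 5.35 pos mm [ 494.7 -137.1  149.4] yaw of tool y -173.31 tilt [-0.0012  0.0002] F [ 1.7  0.3 -1.8] T [-0.02  0.07 -0.  ] w 10.2 g 88.0
[-293.4  -87.8   -0.6]
```

Emit:
carry_out --pt "-15 -4.4 0 0 0 0 5" --pt "-30 -9 0 0 0 0 5" --pt "-30 -9 0 0 0 0 5" --pt "-30 -9 0 0 0 0 5" --pt "-30 -9 0 0 0 0 5" --pt "-30 -9 0 0 0 0 5" --pt "-30 -9 0 0 0 0 5" --pt "-30 -9 0 0 0 0 5" --pt "-30 -9 0 0 0 0 5" --pt "-30 -9 0 0 0 0 5" --pt "-8.4 -2.4 0 0 0 0 5"

```text
clock: 6.27
position: [0.5482, 0.1685, 0.1496]
tcp_rot: [0.748, -0.663, 0.0, -0.001]
contact_force: [0.7, -0.2, -1.0]
grip_width: 0.0103
grip_force: 88.0
```

Emit:
carry_out --pt "0 0 15 0 0 0 5" --pt "0 0 20 0 0 0 5" --pt "0 0 10 0 0 0 5" --pt "0 0 5 0 0 0 5" --pt "0 0 0 0 0 0 5" --pt "0 0 0 0 0 0 5" --pt "0 0 0 0 0 0 5"

```text
clock: 6.85
position: [0.548, 0.1647, 0.1008]
tcp_rot: [0.748, -0.664, 0.0, -0.001]
contact_force: [-0.4, -0.1, -1.3]
grip_width: 0.0102
grip_force: 88.1
```

```bash
python3 - <<'E'
from h import *
o,M=st(); print(delta(M,o['position']*1000,[547.7,164.5,0]))
ims={}
for n in("top","scene"):
    ims[n]=snapshot(n); cv2.imwrite(f"pics/{n}1.png",ims[n][:,:,::-1])
a=cv2.resize(ims["top"][180:280,185:290],None,fx=3.5,fy=3.5,interpolation=cv2.INTER_CUBIC)
b=cv2.resize(ims["scene"][110:210,300:420],None,fx=3.5,fy=3.5,interpolation=cv2.INTER_CUBIC)
cv2.imwrite("pics/c2.png",np.hstack([a,b])[:,:,::-1])
E
```

```text
t 6.85 pos mm [548.  164.7 100.8] yaw of tool y -173.15 tilt [0.0017 0.0007] F [-0.4 -0.1 -1.3] T [ 0.03 -0.06  0.02] w 10.2 g 88.1
[  0.2   0.6 100.8]
```

View pics/c2.png

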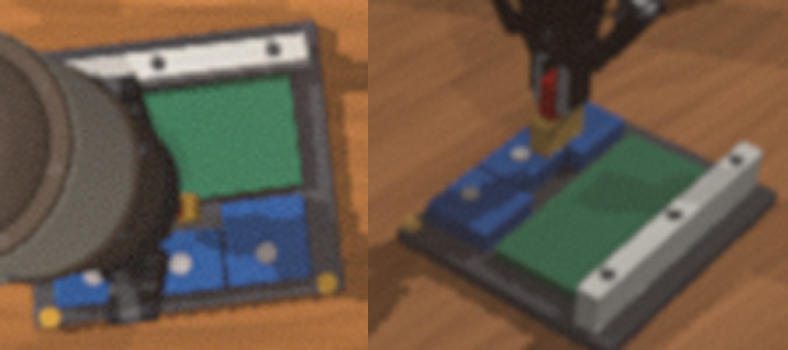

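The picture shows the spacer held upright over the middle (thin) stop's gap. The brass foot's end is visible in the top view at about pixel (238,239). I'll check its position across the gap against the prediction from the tool pose.

```bash
python3 - <<'E'
from h import *
np.set_printoptions(precision=1,suppress=True)
im=cv2.imread("pics/top1.png")[:,:,::-1]
roi=(230,228,248,250)
br=lambda a:2.5*(a[...,0]-a[...,2])
c,b=rect(im,roi,br); 
print("brass px",c.min(0),c.max(0),b.tolist())
th=np.radians(6.9);ex=np.array([np.cos(th),np.sin(th),0]);ey=np.array([-ex[1],ex[0],0]);p=np.array([548,164.7,100.8])
for zz in(24,0):
  for sx in(-7.5,7.5):
    q=p+ex*sx-ey*19+[0,0,-45+zz]; print(zz,sx,proj("top",q/1000))
w=onplane("top",c,.0798)*1000; x,y=w@ex,w@ey
print("brass in jig axes, z80: x",x.min(),x.max(),"y",y.min(),y.max(),"tcp",p@ex,p@ey)
for yy in np.arange(y.min()+1,y.max(),2):
    s=abs(y-yy)<1
    if s.any():print(yy,x[s].min(),x[s].max())
E
```

```text
brass px [235.3 234.9] [241.8 243.3] [[235.3125, 234.9375], [241.8125, 234.9375], [241.8125, 243.3125], [235.3125, 243.3125]]
24 -7.5 [[240.  242.6]]
24 7.5 [[239.3 235.1]]
0 -7.5 [[242.1 243.2]]
0 7.5 [[241.4 236. ]]
brass in jig axes, z80: x 555.4209377284113 572.1858647799166 y 74.41622048621437 87.98984864663574 tcp 563.8175607334025 97.67214653439306
75.41622048621437 556.1169974609372 570.1794746423482
77.41622048621437 555.7431183652136 571.6685554238029
79.41622048621437 555.6473652908705 571.9120014341039
81.41622048621437 555.5166584656038 572.1858647799166
83.41622048621437 555.4209377284113 572.058383811903
85.41622048621437 555.6032152256416 571.9309179337673
87.41622048621437 556.3719194165158 562.1354312845806
```

The brass foot measures 555.6–572 across the gap in jig axes, so its centre is at 563.8, which agrees with the TCP. The gap is 554.3–572.6, so I'll shift 0.3 mm and go down.

Emit:
carry_out --pt "0 0.3 8 0 0 0 5" --pt "0 0 8 0 0 0 5" --pt "0 0 5 0 0 0 5" --pt "0 0 4 0 0 0 5" --pt "0 0 0 0 0 0 5" --pt "0 0 0 0 0 0 5" --pt "0 0 3 0 0 0 5" --pt "0 0 3 0 0 0 5" --pt "0 0 0 0 0 0 5" --pt "0 0 0 0 0 0 5"

```text
clock: 7.78
position: [0.5469, 0.1646, 0.0687]
tcp_rot: [0.748, -0.663, -0.0, 0.0]
contact_force: [0.8, 0.7, -1.3]
grip_width: 0.0104
grip_force: 88.1
```

```bash
python3 - <<'E'
from h import *
o,M=st()
E
```

```text
t 7.7833 pos mm [546.9 164.6  68.7] yaw of tool y -173.12 tilt [-0.0003 -0.0002] F [ 0.8  0.7 -1.3] T [-0.04  0.05 -0.  ] w 10.4 g 88.1
```

```bash
python3 - <<'E'
from h import *
np.set_printoptions(precision=1,suppress=True)
th=np.radians(6.9);ex=np.array([np.cos(th),np.sin(th),0]);ey=np.array([-ex[1],ex[0],0])
br=lambda a:2.5*(a[...,0]-a[...,2])
P=[]
for i in range(5):
    im=snapshot("top"); P.append(get_obs()['position']*1000)
    c,b=rect(im,(228,228,248,252),br); w=onplane("top",c,.0477)*1000; x,y=w@ex,w@ey
    s=(y>y.min()+3)&(y<y.min()+6); print(x[s].min(),x[s].max(),y.min(),y.max())
p=np.mean(P,0);print(p,p@ex,p@ey)
cv2.imwrite("pics/top2.png",im[:,:,::-1])
s=snapshot("scene")
a=cv2.resize(im[180:280,185:290],None,fx=3.5,fy=3.5,interpolation=cv2.INTER_CUBIC)
b=cv2.resize(s[110:210,300:420],None,fx=3.5,fy=3.5,interpolation=cv2.INTER_CUBIC)
cv2.imwrite("pics/c3.png",np.hstack([a,b])[:,:,::-1])
E
```

```text
554.4801345736097 570.3874769697247 74.63628531030167 87.96608612180293
554.7055167725878 570.6459108260725 74.66072678444176 87.68549786088651
554.9309216789572 570.6459108260725 74.84453006263634 87.91851610476219
554.737068435823 570.6459108260725 74.74677151616861 87.9423022431106
554.737068435823 570.6459108260725 74.68516593434876 87.9423022431106
[547.1 164.7  68.9] 562.9306441214078 97.7751715327214
```

View pics/c3.png

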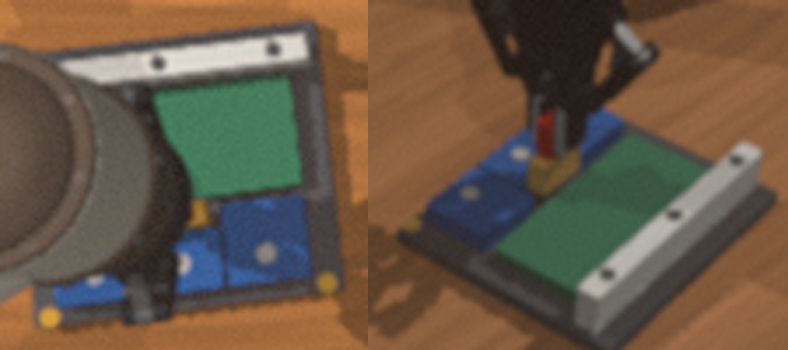

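The foot sits just above the gap, centred at 562.8 against a target of 563.5. I'll shift 0.7 mm towards the tile and go down slowly.

Emit:
carry_out --pt "0 -0.7 0 0 0 0 5" --pt "0 0 0 0 0 0 5" --pt "0 0 2 0 0 0 5" --pt "0 0 2 0 0 0 5" --pt "0 0 0 0 0 0 5" --pt "0 0 0 0 0 0 5"

```text
clock: 8.58
position: [0.5475, 0.1646, 0.0645]
tcp_rot: [0.748, -0.663, -0.0, 0.0]
contact_force: [0.4, 0.4, -1.2]
grip_width: 0.0108
grip_force: 88.1
```

```bash
python3 - <<'E'
from h import *
st()
E
```

```text
t 8.5833 pos mm [547.5 164.6  64.5] yaw of tool y -173.12 tilt [-0.0006 -0.0004] F [ 0.4  0.4 -1.2] T [ 0.01  0.03 -0.01] w 10.8 g 88.1
```

Emit:
carry_out --pt "0 0 1.5 0 0 0 5" --pt "0 0 1.5 0 0 0 5" --pt "0 0 1.5 0 0 0 5" --pt "0 0 0 0 0 0 5" --pt "0 0 0 0 0 0 5"

```text
clock: 9.0
position: [0.5476, 0.1647, 0.0602]
tcp_rot: [0.748, -0.663, -0.0, 0.0]
contact_force: [-0.1, -0.4, -1.0]
grip_width: 0.0097
grip_force: 88.1
```

```bash
python3 - <<'E'
from h import *
st()
E
```

```text
t 9.0 pos mm [547.6 164.7  60.2] yaw of tool y -173.12 tilt [-0.0003 -0.0002] F [-0.1 -0.4 -1. ] T [ 0.04  0.01 -0.04] w 9.7 g 88.1
```

No contact yet, and the foot is about 7 mm below the tile's top. I'll continue in small steps down to the plate.

Emit:
carry_out --pt "0 0 1 0 0 0 5" --pt "0 0 1 0 0 0 5" --pt "0 0 0 0 0 0 5" --pt "0 0 0 0 0 0 5"

```text
clock: 9.33
position: [0.5477, 0.1647, 0.0583]
tcp_rot: [0.748, -0.663, -0.0, 0.0]
contact_force: [0.5, -0.2, -0.5]
grip_width: 0.0105
grip_force: 88.1
```

Emit:
carry_out --pt "0 0 0.5 0 0 0 5" --pt "0 0 0 0 0 0 5" --pt "0 0 0 0 0 0 5"

```text
clock: 9.58
position: [0.5477, 0.1648, 0.0578]
tcp_rot: [0.748, -0.663, 0.0, 0.0]
contact_force: [0.1, 0.3, -1.4]
grip_width: 0.0106
grip_force: 88.1
```

Emit:
carry_out --pt "0 0 0.5 0 0 0 5" --pt "0 0 0 0 0 0 5" --pt "0 0 0 0 0 0 5"

```text
clock: 9.83
position: [0.5478, 0.1648, 0.0573]
tcp_rot: [0.748, -0.663, 0.0, -0.0]
contact_force: [-0.2, 0.5, -1.8]
grip_width: 0.0101
grip_force: 88.2
```

Emit:
carry_out --pt "0 0 0.5 0 0 0 5" --pt "0 0 0 0 0 0 5" --pt "0 0 0 0 0 0 5"

```text
clock: 10.08
position: [0.5478, 0.1648, 0.0573]
tcp_rot: [0.748, -0.663, 0.0, -0.0]
contact_force: [-1.6, 0.1, 3.2]
grip_width: 0.0099
grip_force: 88.7
```

Emit:
carry_out --pt "0 0 0.5 0 0 0 5" --pt "0 0 0 0 0 0 5" --pt "0 0 0 0 0 0 5"

```text
clock: 10.33
position: [0.5478, 0.1648, 0.0573]
tcp_rot: [0.748, -0.663, 0.0, -0.0]
contact_force: [-3.1, -0.2, 6.1]
grip_width: 0.0102
grip_force: 89.3
```

The foot is on the plate (contact at TCP z 57.3). I'll lift about 1.5 mm clear, then push towards the fence (tool −y).

Emit:
carry_out --pt "0 0 -1.5 0 0 0 5" --pt "0 0 -1 0 0 0 5" --pt "0 0 0 0 0 0 5" --pt "0 -0.5 0 0 0 0 5" --pt "0 -0.5 0 0 0 0 5" --pt "0 -0.5 0 0 0 0 5" --pt "0 -0.5 0 0 0 0 5" --pt "0 -0.5 0 0 0 0 5" --pt "0 -0.5 0 0 0 0 5" --pt "0 0 0 0 0 0 5"

```text
clock: 11.17
position: [0.5506, 0.165, 0.0586]
tcp_rot: [0.748, -0.663, -0.0, 0.0]
contact_force: [-0.2, -0.6, -1.9]
grip_width: 0.01
grip_force: 88.2
```

Emit:
carry_out --pt "0 -0.5 0 0 0 0 5" --pt "0 0 0 0 0 0 5" --pt "0 -0.5 0 0 0 0 5" --pt "0 0 0 0 0 0 5" --pt "0 -0.5 0 0 0 0 5" --pt "0 0 0 0 0 0 5"

```text
clock: 11.67
position: [0.5523, 0.1653, 0.0589]
tcp_rot: [0.748, -0.663, 0.0, -0.0]
contact_force: [-0.3, 0.3, -2.0]
grip_width: 0.0105
grip_force: 88.2
```

Emit:
carry_out --pt "0 -0.5 0 0 0 0 5" --pt "0 0 0 0 0 0 5" --pt "0 -0.5 0 0 0 0 5" --pt "0 0 0 0 0 0 5"

```text
clock: 12.0
position: [0.5533, 0.1654, 0.0588]
tcp_rot: [0.748, -0.663, 0.0, -0.0]
contact_force: [-0.7, -0.7, -1.8]
grip_width: 0.0104
grip_force: 88.2
```

Emit:
carry_out --pt "0 -0.5 0 0 0 0 5" --pt "0 0 0 0 0 0 5" --pt "0 -0.5 0 0 0 0 5" --pt "0 0 0 0 0 0 5"

```text
clock: 12.33
position: [0.5542, 0.1655, 0.0588]
tcp_rot: [0.748, -0.663, -0.0, 0.0]
contact_force: [-0.2, -1.6, -0.7]
grip_width: 0.0101
grip_force: 88.2
```

Emit:
carry_out --pt "0 -0.5 0 0 0 0 5" --pt "0 0 0 0 0 0 5" --pt "0 -0.5 0 0 0 0 5" --pt "0 0 0 0 0 0 5"

```text
clock: 12.67
position: [0.5544, 0.1653, 0.0585]
tcp_rot: [0.748, -0.663, -0.0, 0.001]
contact_force: [-2.8, 0.1, -1.6]
grip_width: 0.0102
grip_force: 88.2
```

Emit:
carry_out --pt "0 -0.5 0 0 0 0 5" --pt "0 0 0 0 0 0 5" --pt "0 -0.5 0 0 0 0 5" --pt "0 0 0 0 0 0 5"

```text
clock: 13.0
position: [0.5545, 0.1652, 0.0583]
tcp_rot: [0.748, -0.664, -0.001, 0.002]
contact_force: [-6.3, 0.6, -0.6]
grip_width: 0.01
grip_force: 88.3
```

The tile has met the fence. I'll build up the push and lift slightly to keep the foot clear.

Emit:
carry_out --pt "0 -0.5 -0.4 0 0 0 5" --pt "0 -0.5 -0.4 0 0 0 5" --pt "0 -0.5 0 0 0 0 5" --pt "0 -0.5 0 0 0 0 5" --pt "0 0 0 0 0 0 5" --pt "0 0 0 0 0 0 5"

```text
clock: 13.5
position: [0.5548, 0.165, 0.0583]
tcp_rot: [0.748, -0.664, -0.002, 0.004]
contact_force: [-7.9, 0.9, 0.2]
grip_width: 0.0104
grip_force: 88.3
```

Emit:
carry_out --pt "0 -0.5 0 0 0 0 5" --pt "0 -0.5 0 0 0 0 5" --pt "0 -0.5 0 0 0 0 5" --pt "0 0 0 0 0 0 5" --pt "0 0 0 0 0 0 5" --pt "0 0 0 0 0 0 5"

```text
clock: 14.0
position: [0.555, 0.1647, 0.058]
tcp_rot: [0.748, -0.664, -0.003, 0.005]
contact_force: [-11.1, 1.0, 0.7]
grip_width: 0.0102
grip_force: 88.4
```

```bash
python3 - <<'E'
from h import *
st()
im=snapshot("top");s=snapshot("scene");st()
np.set_printoptions(precision=1,suppress=True)
cs,b=rect(im,(193,192,280,250),green); W=onplane("top",cs,.022)[:,:2]*1000
th=np.radians(6.83);ex=np.array([np.cos(th),np.sin(th)]);ey=np.array([-ex[1],ex[0]])
x,y=W@ex,W@ey
for yy in np.arange(y.min()+8,y.max(),15):
    k=abs(y-yy)<4; print("t",yy,x[k].min(),x[k].max())
a=cv2.resize(im[180:280,185:290],None,fx=3.5,fy=3.5,interpolation=cv2.INTER_CUBIC)
b=cv2.resize(s[110:210,300:420],None,fx=3.5,fy=3.5,interpolation=cv2.INTER_CUBIC)
cv2.imwrite("pics/c4.png",np.hstack([a,b])[:,:,::-1])
E
```

```text
t 14.0 pos mm [555.  164.7  58. ] yaw of tool y -173.2 tilt [-0.0104 -0.0039] F [-11.1   1.    0.7] T [0.44 3.49 0.04] w 10.2 g 88.4
t 14.1 pos mm [555.  164.7  58. ] yaw of tool y -173.2 tilt [-0.0104 -0.0039] F [-11.5   1.6   0.2] T [0.33 3.47 0.05] w 10.1 g 88.4
t 28.336546219510282 578.0902198117205 646.370408080016
t 43.33654621951028 576.9516373168052 645.9675204222181
t 58.33654621951028 576.9077981031539 646.3292465590788
t 73.33654621951028 577.5087940513364 646.52895150588
t 88.33654621951028 581.8628282536796 646.5893644863497
```

View pics/c4.png

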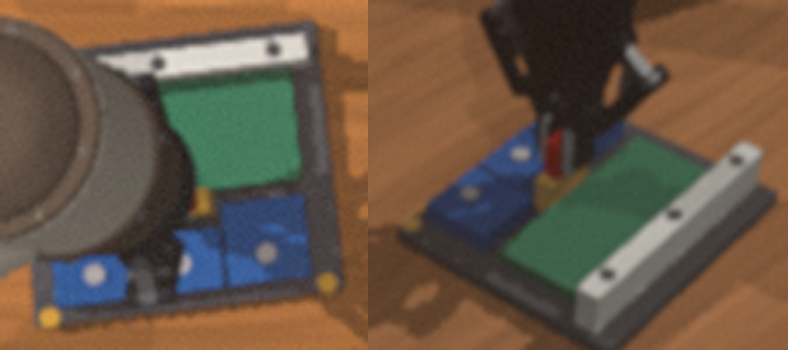

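The tile now lies against the fence, with its front edge at a constant 646.4 in jig x along the visible part. The tool leans 0.6°, so I'll correct that, raise it slightly and press harder.

Emit:
carry_out --pt "0 -0.5 -0.5 0.3 0 0 5" --pt "0 -0.5 -0.5 0.3 0 0 5" --pt "0 -0.5 0 0.2 0 0 5" --pt "0 -0.5 0 0.2 0 0 5" --pt "0 0 0 0 0 0 5" --pt "0 0 0 0 0 0 5"

```text
clock: 14.6
position: [0.5547, 0.1643, 0.0579]
tcp_rot: [0.748, -0.664, 0.002, 0.001]
contact_force: [-14.5, 2.8, -0.1]
grip_width: 0.0103
grip_force: 88.5
```

```bash
python3 - <<'E'
from h import *
st()
E
```

```text
t 14.6 pos mm [554.7 164.3  57.9] yaw of tool y -173.24 tilt [ 0.0019 -0.0036] F [-14.5   2.8  -0.1] T [0.76 4.62 0.06] w 10.3 g 88.5
```

Emit:
carry_out --pt "-0.3 -0.5 -0.5 0.1 -0.1 0 5" --pt "-0.3 -0.5 -0.5 0 -0.1 0 5" --pt "0 -0.5 -0.5 0.1 0 0 5" --pt "0 -0.5 -0.3 0 0 0 5" --pt "0 -0.5 0 0.1 0 0 5" --pt "0 -0.5 0 0 0 0 5" --pt "0 -0.5 0 0 0 0 5" --pt "0 0 0 0 0 0 5" --pt "0 0 0 0 0 0 5" --pt "0 0 0 0 0 0 5"

```text
clock: 15.43
position: [0.5549, 0.1642, 0.058]
tcp_rot: [0.747, -0.665, 0.0, 0.001]
contact_force: [-19.0, 2.8, -2.2]
grip_width: 0.0102
grip_force: 88.3
```

```bash
python3 - <<'E'
from h import *
st()
E
```

```text
t 15.4333 pos mm [554.9 164.2  58. ] yaw of tool y -173.31 tilt [-0.0007 -0.0023] F [-19.    2.8  -2.2] T [0.88 5.88 0.05] w 10.2 g 88.3
```

Emit:
carry_out --pt "0 0 0 0 0 0 5" --pt "0 0 0 0 0 0 5" --pt "0 0 0 0 0 0 5" --pt "0 0 0 0 0 0 5" --pt "0 0 0 0 0 0 5" --pt "0 0 0 0 0 0 5"

```text
clock: 15.93
position: [0.555, 0.1642, 0.058]
tcp_rot: [0.747, -0.665, 0.001, 0.001]
contact_force: [-18.6, 3.6, -2.4]
grip_width: 0.01
grip_force: 88.3
```

```bash
python3 - <<'E'
from h import *
st(); T=np.mean([snapshot("top").astype(float) for _ in range(4)],0); S=np.mean([snapshot("scene").astype(float) for _ in range(4)],0); st()
im=T.round().astype(np.uint8)
def line(f,roi,z,lo):
    c,b=rect(im,roi,f); W=onplane("top",c,z)[:,:2]*1000
    th=np.radians(6.9);x=W@[np.cos(th),np.sin(th)];y=W@[-np.sin(th),np.cos(th)]
    X=[];Y=[]
    for yy in np.arange(30,88,2):
        k=abs(y-yy)<1
        if k.any():X.append(x[k].max());Y.append(yy)
    p=np.polyfit(Y,X,1); print("slope",p[0].round(4),"x@60",np.polyval(p,60).round(2),"resid",np.std(np.polyval(p,Y)-X).round(2))
line(green,(193,192,280,250),.022,0); line(white,(215,180,282,215),.042,0)
s=S.round().astype(np.uint8)
a=cv2.resize(s[135:215,330:425],None,fx=7,fy=7,interpolation=cv2.INTER_CUBIC)
cv2.imwrite("pics/c5.png",a[:,:,::-1])
E
```

```text
t 15.9333 pos mm [555.  164.2  58. ] yaw of tool y -173.31 tilt [-0.0006 -0.0023] F [-18.6   3.6  -2.4] T [0.84 5.88 0.07] w 10.0 g 88.3
t 16.3333 pos mm [555.  164.2  58. ] yaw of tool y -173.32 tilt [-0.0006 -0.0022] F [-18.5   2.4  -2.7] T [0.85 5.91 0.03] w 10.2 g 88.3
slope -0.0003 x@60 646.34 resid 0.2
slope 0.0034 x@60 664.8 resid 0.23
```

View pics/c5.png

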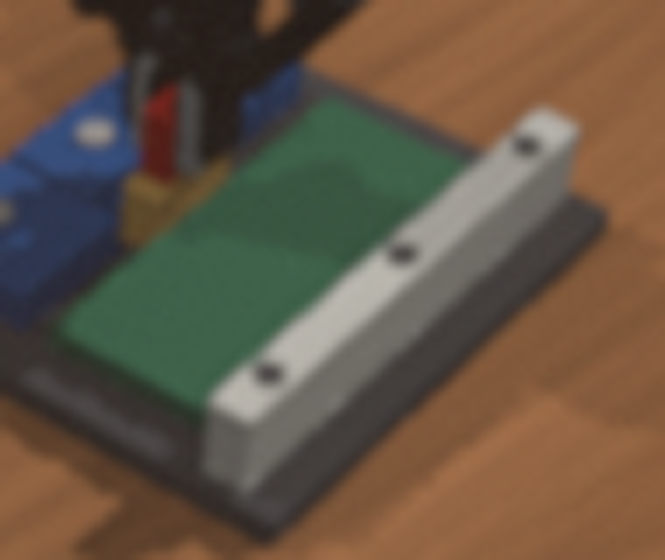

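The scene crop shows the brass foot at about (165,205) against the tile's rear edge, and the tile reaching under the fence along its visible length. The tile and fence edges are parallel within measurement noise, and the push holds steady at about 18.5 N.

```bash
python3 -c "
from station import *
print(close_job())"
```

```text
the job is handed in; nothing more can be done
None
```

I handed the job in with the spacer in the thin-stop gap, still gripped at about 88 N and pressing the tile against the fence at about 18.5 N; the edge looked flush, though the arm hid part of it from the top camera.

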